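Go / no-go check of a grill hinge bushing

TASK

Check the bore of the brass bushing in the clamped hinge block with the double-ended plug gauge: find the bore and push the long go end (green collar) fully home until the green collar meets the face, then draw it out and hold the short no-go end (red collar) squarely over a mouth of the same bore, pressing steadily with about 10 N for a good second, to confirm that it does not enter. Then lay the gauge back in its forked rest and let go of it. Feel your way: never press the gauge or the gripper on the block with more than 30 N, and leave the loose parts lying around as they are.

Things in the scene. Friction and masses are not known exactly. Their poses are not given: they have to be found in the camera images.
- gauge_mid (a point): Middle of the plug gauge (0.2-0.33 kg), half-way up, on its axis, which is its y. Square dark handle 24 x 24 mm, 80 mm long, flats level and upright: grip it here across x, from above. At +y a green collar (32 mm across, 6 mm thick), then the 16 mm go pin. At -y a red collar of the same size, then the no-go pin. It starts in the rest, level.
- go_collar (a point): Centre of the green collar's outer face (on the gauge's axis, 46 mm from the middle); it meets the block's face when the go end is fully home. Axes as the gauge's.
- go_tip (a point): Centre of the go pin's end, 81 mm from the gauge's middle along +y. The go pin is steel, 16 mm diameter, 35 mm long, its edge bevelled by 0.6 mm over the last 1.5 mm. Axes as the gauge's.
- nogo_tip (a point): Centre of the no-go pin's flat end, 62 mm from the gauge's middle along -y. The no-go pin is steel, 20.5 mm diameter, 16 mm long. Axes as the gauge's.
- mouth_minus (a point): Nominal centre of the bore's mouth on the -y face of the hinge block. The bore runs level right through along y, 40 mm long, 17.2 mm diameter, in a brass bushing flush with both faces. The true bore is parallel to this but may lie up to 8 mm to either side (x) of it, see fixture; height and faces are true. Either mouth may be used for either end of the gauge. +y points into the block here.
- mouth_plus (a point): Nominal centre of the bore's other mouth, on the block's +y face, 40 mm from mouth_minus along y, with the same sideways uncertainty. Same axes: +y points out of the block here.
- rest_seat (a point): Where the gauge's middle lies when back in its rest, 60 mm above the bench. The rest is fixed; its y is the line the gauge lies along, either way round. Base 90 x 90 x 10 mm; two forked posts, each from 24 to 32 mm out along +y and -y; slots 32 mm wide (x), 10 mm deep, open upwards, hold the handle. Slot floor 48 mm, fork tops 58 mm above the bench.
- spare_knob: Loose red control knob, 44 mm across, 28 mm high, origin under its centre: leave alone.
- spare_bushing: Loose spare brass bushing standing on end, 28 mm across, 40 mm high, origin under its centre: leave alone.
- spare_foot: Loose black rubber foot, 38 mm across, 22 mm high, origin under its centre: leave alone.
- screwdriver: Loose screwdriver with a black handle, lying on the bench beyond the block: leave alone.
- gauge: The plug gauge as a whole; origin and axes as at point gauge_mid.
- fixture: Fixed steel plate 150 x 40 x 10 mm (origin under its centre) with a clamp at each end in x, 28 mm high, and clamped between them the aluminium hinge block: 60 mm wide (x), 40 mm thick (y), top 110 mm above the bench, bore 85 mm up. The block was clamped by hand in slots, firmly, up to 8 mm off the plate's middle in x: find the bore by eye or feel.
Mind the look-alikes: they are no part of the job. There is more than one size of the fixture; the job needs the smaller.

How it is judged:
By the outcome, as a careful person would: the job done as asked, in the order asked, and still so for the second after the job is handed in, with the robot touching nothing.
It also fails if it takes over 72 s, if anything falls off the work surface, if the arm or the gripper's body presses on something with over 40 N, if the wrist force passes 120 N, or if a joint passes its speed limit or range.

ROBOT

A 6-joint arm with a two-finger parallel gripper is mounted at the origin on the work surface. World frame = base frame: x ahead of the robot, y to its left, z up, the work surface at z = 0. Lengths are in m, angles in rad, forces in N, time in s.
With the tool pointing down it reaches from about 0.225 to 0.875 m from the base axis. Payload 3.4 kg.
Tool frame: the origin (TCP) lies at the very end of the fingers, on their centre line; the grasp point (between the pads) lies 19 mm behind it; x points along the fingers, z is the direction in which the jaws open and shut, and the axes are right-handed (so a half turn about x gives the same grasp; the last joint's range is limited). The gripper opens to 85 mm and grips with 20 to 120 N. Pads are 22 mm wide; open, the fingers measure 114 mm over their backs; the gripper's body (76 mm by 85 mm) begins 54 mm behind the grasp point. The pads swing forward as they close: fully open they stand 13 mm farther back than shut.
Start: joints at [-1.465, 0.276, 1.505, -0, 1.361, -0.121], TCP at [0.129, -0.56, 0.231] pointing down, gripper open.
Joint ranges: [-2.89, 2.89], [-0.75, 2.08], [0.22, 2.7], [-1.18, 4.32], [0.11, 2.71], [-2.7, 2.7]. Speed limits (rad/s): [2.57, 2.57, 3.14, 3.14, 3.14, 3.14].

INTERFACE

Orientations are given as a unit quaternion [w, x, y, z].
In Python, from rig import manip, viewer, finder gives the robot as it stands.
- The arm moves only by the tool move_arm, never from a script. Its argument "rows" is a list of rows, each a list of 3 entries, a list of its own where there are three numbers: the shift along the tool's x, y, z in mm, then the turn about the tool's x in rad, then the finger opening in mm, from 0 to 85.4. A call has 1 to 8 rows; each row is the pose to reach, as a shift and turn from the pose measured when the call began, along the tool's axes at that moment; what a row does not reach only later rows make up. A row lasts 1/12 s, in which the tool goes at most 41.7 mm and 7.16 degrees, less where a joint would pass 70% of its speed; a pose out of reach is approached as far as the arm can. A call with a gripper value outside its range is refused whole. The fingers move at their own pace and stop on an object; "force" is the grip in N (left out, the last holds). Time passes only in rows, so rows that repeat a pose let the fingers close. It gives the time, the measured TCP pose, the force and the opening at its end, in the units of the state.
- manip.get_state(): the state, without advancing time (a new reading comes with each control period).
- viewer.get_image(name): name is "side" or "top" or "wrist"; returns the picture (420x560x3 uint8, red, green, blue); there is no depth.
- viewer.get_calibration(name): a dict with "mtx" (3x3 intrinsics, pixels), "R" (3x3) and "t" (3): a world point X has camera coordinates R X + t. Camera axes: x right, y down, z forward; pixel columns grow to the right and rows downward; lengths in m; the calibration is good to about 2 mm. A picture is of the moment at which its call begins: read the wrist's pose just before it. get_calibration takes no time and is no camera call; for the wrist camera it gives the pose at the moment of the call.
- manip.sign_off(): hands the job in, once; it reports no verdict.
Trained networks look in the newest picture that a camera, given by its name, has taken for a name from the list of things; names that differ only in an ending like _2 or _b are one class to them, and where a whole thing is asked for, a point or a joint stands for the part that bears it (a point fixed in the world has none). Each returns a list of dicts, best first, with "score" (0 to 1); they miss things now and then, are a little off and sometimes report something else, mostly with a low value. They report only what shows in the picture. A call takes as long as a camera call. They do not tell look-alikes from the thing itself.
- finder.look_for(target, camera): "centre" ([column, row] in pixels, amid what is visible of it).
- finder.trace(target, camera): "mask" (420x560 bool, what is visible of it) and "centre" ([column, row] in pixels, amid what is visible of it).
The state is a dict: "clock": time; "qpos": joint angles; "qd": joint speeds; "effort": joint torques, N m; "position": TCP position; "ee_rot": TCP orientation; "contact_force": force on the tool from outside, world axes, zero at the start; "moment": the same for the moment, N m; "width": finger opening in m.
Only numpy, scipy, OpenCV 4.12 (cv2) and the standard library are available. Lean on these libraries where they do the work, as an engineer would, in place of code of your own. Each camera call takes 0.05 s, during which the arm holds its last target.

## Working session

There is one attempt and no reset: what is moved stays moved. The work goes in short steps, Python scripts to look and compute and a tool call to move; the robot and the scene stay as the last step left them, time stands still between calls to the robot, and variables do not carry over. Pictures are saved under pics/ and viewed, and the job is handed in when it is done.

Besides the shell and the picture viewer there is one more tool, called after ">>>" by a JSON object that holds its "fn" and its "kwargs". move_arm: Moves the arm, as the interface text tells. Its arguments: {"type":"object","properties":{"rows":{"type":"array"},"force":{"type":"number"}},"required":["rows"]}

```bash
ls; mkdir -p pics
python3 - <<'E'
from rig import manip, viewer, finder
import cv2
s=manip.get_state(); print(s)
for n in ("side","top","wrist"):
    c=viewer.get_calibration(n); print(n,c)
    cv2.imwrite(f"pics/a_{n}.png",viewer.get_image(n)[...,::-1])
E
```

```text
pics
{'clock': 0.0, 'qpos': array([-1.46501166e+00,  2.76615282e-01,  1.50614900e+00,  2.27355003e-05,
        1.36070093e+00, -1.20992931e-01]), 'qd': array([ 2.18322861e-03, -8.64634874e-05, -3.62348122e-04,  7.54361109e-04,
       -8.00666327e-04, -2.49426864e-04]), 'effort': array([ 1.05314706e-03, -4.16774333e+01, -2.45803142e+01, -3.35227833e-04,
        1.05753084e-02, -5.31011480e-06]), 'position': array([ 0.12923215, -0.55974097,  0.23042183]), 'ee_rot': array([ 0.55290192,  0.44069452,  0.55381985, -0.43974012]), 'contact_force': array([ 1.02349716, -1.20363726, -0.00958993]), 'moment': array([0.00336374, 0.03072954, 0.02024688]), 'width': 0.08568529058655684}
side {'mtx': array([[385.66681902,   0.        , 280.50942187],
       [  0.        , 385.66681902, 203.381694  ],
       [  0.        ,   0.        ,   1.        ]]), 'R': array([[-0.96245028, -0.27138077, -0.00647587],
       [-0.19485042,  0.70725239, -0.67957882],
       [ 0.1890047 , -0.652799  , -0.73357391]]), 't': array([0.55215599, 0.16113524, 0.85748441])}
top {'mtx': array([[393.39880226,   0.        , 279.9994074 ],
       [  0.        , 393.39880226, 209.80116164],
       [  0.        ,   0.        ,   1.        ]]), 'R': array([[ 0.12170785, -0.99255926, -0.00364875],
       [-0.96898964, -0.11801967, -0.21709545],
       [ 0.21504947,  0.02995783, -0.97614356]]), 't': array([-0.04411672,  0.56233852,  0.83334532])}
wrist {'mtx': array([[305.14754346,   0.        , 281.78935914],
       [  0.        , 305.14754346, 206.82951769],
       [  0.        ,   0.        ,   1.        ]]), 'R': array([[ 0.22537052, -0.97427092, -0.00207266],
       [-0.9381866 , -0.21759606,  0.26917997],
       [-0.26270523, -0.05872069, -0.96308766]]), 't': array([-0.57441042, -0.03526834,  0.37871724])}
```

View pics/a_side.png

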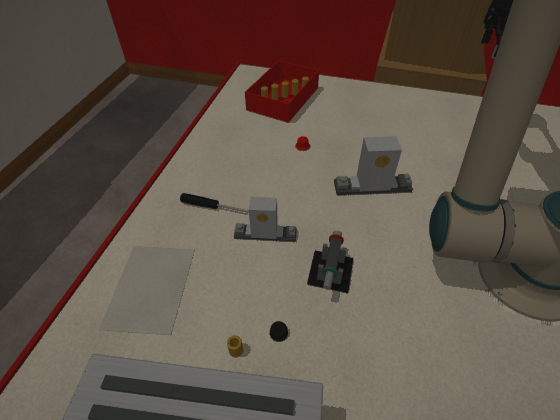

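View pics/a_top.png

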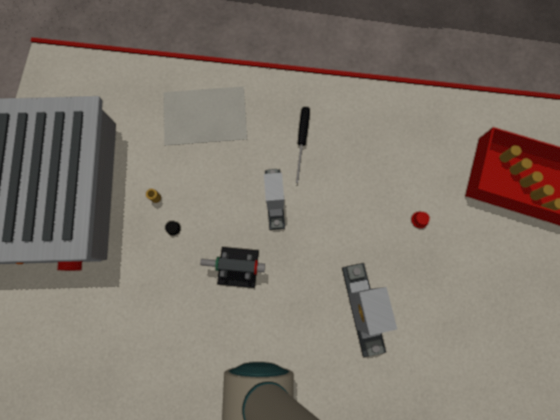

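View pics/a_wrist.png

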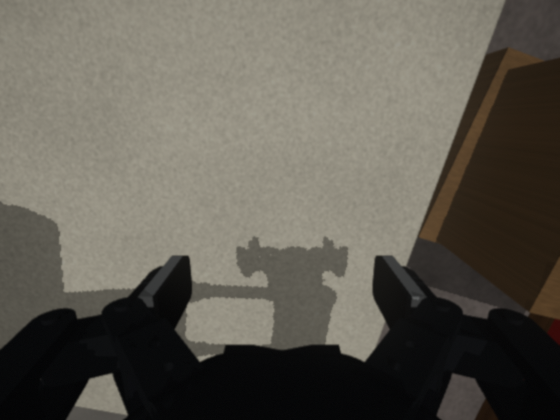

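```bash
cat > h.py <<'E'
import numpy as np, cv2
from rig import manip, viewer, finder
from scipy.spatial.transform import Rotation as Ro
def P(n):
    c=viewer.get_calibration(n); return c["mtx"],c["R"],c["t"]
def proj(n,X):
    K,R,t=P(n); p=K@(R@np.asarray(X)+t); return p[:2]/p[2]
def ray(n,px):
    K,R,t=P(n); d=R.T@np.linalg.inv(K)@np.array([px[0],px[1],1.]); return -R.T@t,d
def onz(n,px,z):
    o,d=ray(n,px); return o+d*(z-o[2])/d[2]
def tri(obs):
    A=np.zeros((3,3));b=np.zeros(3)
    for n,px in obs:
        o,d=ray(n,px); d=d/np.linalg.norm(d); M=np.eye(3)-np.outer(d,d); A+=M;b+=M@o
    return np.linalg.solve(A,b)
def rot(s): 
    q=s["ee_rot"]; return Ro.from_quat([q[1],q[2],q[3],q[0]]).as_matrix()
def shift(target,s=None):
    s=s or manip.get_state(); return rot(s).T@(np.asarray(target)-s["position"])*1000
def st():
    s=manip.get_state(); print("t",round(s["clock"],2),"pos",s["position"].round(4),"F",s["contact_force"].round(1),"M",s["moment"].round(2),"w",round(s["width"],4)); print(rot(s).round(4)); return s
E
python3 - <<'E'
from h import *
st()
for t in ["gauge_mid","go_collar","go_tip","nogo_tip","mouth_plus","mouth_minus","fixture","rest_seat"]:
    o={}
    for n in ("side","top"):
        r=finder.look_for(t,n); print(t,n,[(np.round(x["centre"],1).tolist(),round(x["score"],2)) for x in r[:3]])
        if r:o[n]=r[0]["centre"]
    if len(o)==2: print("   tri",tri(list(o.items())).round(4))
E
```

```text
t 0.15 pos [ 0.1293 -0.5599  0.2306] F [ 0.6 -0.2  0. ] M [-0.04 -0.05  0.04] w 0.0855
[[-1.000e-04  9.744e-01  2.248e-01]
 [ 1.400e-03  2.248e-01 -9.744e-01]
 [-1.000e+00  2.000e-04 -1.400e-03]]
gauge_mid side [([331.6, 260.1], 0.62), ([265.4, 225.0], 0.61)]
gauge_mid top [([235.9, 262.2], 0.58)]
   tri [0.4315 0.1086 0.0476]
go_collar side [([332.1, 259.0], 0.82)]
go_collar top [([230.7, 265.4], 0.93)]
   tri [0.4263 0.1169 0.0632]
go_tip side [([333.0, 258.4], 0.95)]
go_tip top [([236.3, 266.0], 0.69)]
   tri [0.4262 0.106  0.0508]
nogo_tip side [([332.6, 257.3], 0.93)]
nogo_tip top [([232.5, 263.7], 0.75)]
   tri [0.4281 0.1133 0.0649]
mouth_plus side [([377.5, 175.4], 0.66), ([265.5, 225.9], 0.58)]
mouth_plus top [([366.1, 309.7], 0.86), ([272.9, 200.1], 0.67)]
   tri [ 0.3642 -0.1897  0.0449]
mouth_minus side [([378.9, 171.5], 0.73), ([264.4, 227.2], 0.59)]
mouth_minus top [([367.3, 309.2], 0.93), ([273.9, 197.2], 0.74), ([235.8, 263.0], 0.32)]
   tri [ 0.3644 -0.1889  0.0598]
fixture side [([380.7, 172.7], 0.68), ([263.8, 225.2], 0.64)]
fixture top [([367.8, 312.5], 0.9), ([274.1, 200.9], 0.75), ([235.6, 262.6], 0.44)]
   tri [ 0.3583 -0.1917  0.0543]
rest_seat side [([335.3, 272.5], 0.67)]
rest_seat top [([237.6, 273.8], 0.68)]
   tri [4.139e-01 1.065e-01 1.000e-04]
```

Run:
```python
import cv2
a=cv2.imread("pics/a_top.png")[160:300,190:320]; cv2.imwrite("pics/c_top.png",cv2.resize(a,None,fx=4.28,fy=4.28,interpolation=cv2.INTER_CUBIC))
a=cv2.imread("pics/a_side.png")[180:300,220:370]; cv2.imwrite("pics/c_side.png",cv2.resize(a,None,fx=5,fy=5,interpolation=cv2.INTER_CUBIC))
```

```text
(no output)
```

View pics/c_top.png

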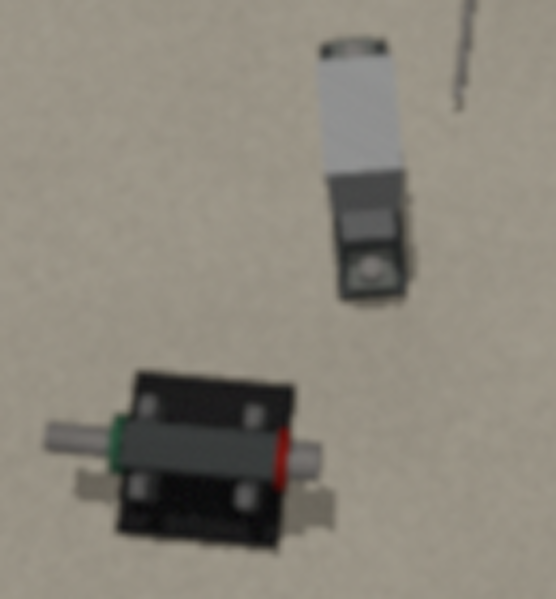

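View pics/c_side.png

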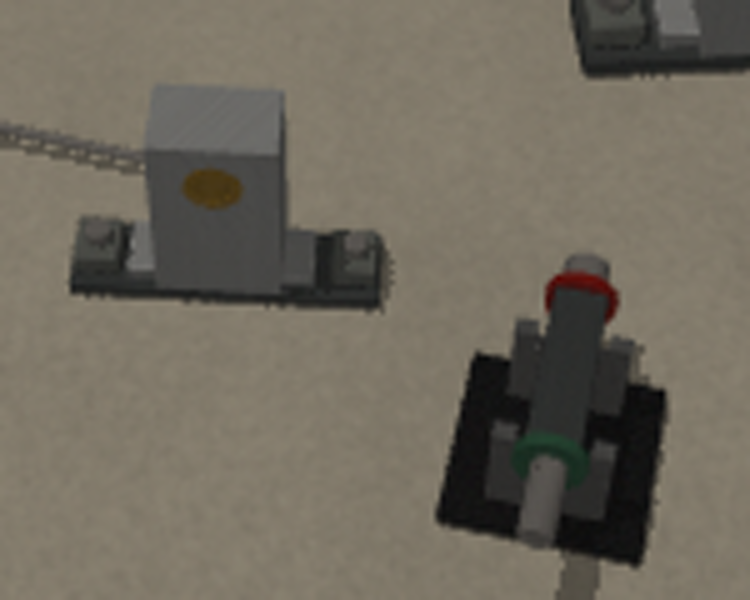

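Run:
```python
from h import *
ct=lambda p:(p[0]/4.28+190,p[1]/4.28+160)
cs=lambda p:(p[0]/5+220,p[1]/5+180)
T=lambda a,b:tri([("top",ct(a)),("side",cs(b))])
go=T((46,437),(540,528)); ng=T((321,460),(588,262))
print("go",go,"nogo",ng,np.linalg.norm(go-ng)); d=go-ng; print("yaw y-axis",np.degrees(np.arctan2(-d[0],d[1])))
print("on z .06", onz("top",ct((46,437)),.06),onz("top",ct((321,460)),.06))
tc=[(320,57),(388,54),(404,170),(328,177)]
W=[onz("top",ct(p),.11) for p in tc]; print("block top via top cam",np.round(W,4))
sc=[(153,87),(284,92),(287,157),(147,151)]
S=[onz("side",cs(p),.11) for p in sc]; print("via side",np.round(S,4))
# order: top: far-x +y, far-x -y, near-x -y, near-x +y ; 
for Q in (W,): 
  a=Q[0]-Q[3];b=Q[1]-Q[2];print("x yaw",np.degrees(np.arctan2(a[1],a[0])),np.degrees(np.arctan2(b[1],b[0])),np.mean(Q,0))
# side order: far-x -y, near-x -y, near-x +y, far-x +y
a=S[0]-S[1];b=S[3]-S[2];print("x yaw",np.degrees(np.arctan2(a[1],a[0])),np.degrees(np.arctan2(b[1],b[0])),np.mean(S,0))
# plate bottom corners
for p in [(71,293),(382,308)]: print("plate",onz("side",cs(p),0.))
for p in [(341,300),(405,296)]: print("plate top",onz("top",ct(p),0.0))
print("brass z .085",onz("side",cs((212,188)),.085))
```

```text
go [0.42378931 0.18328294 0.06504922] nogo [0.42933618 0.04142403 0.06158737] 0.1420095240534267
yaw y-axis 2.2391984707111217
on z .06 [0.42484548 0.18434279 0.06      ] [0.43042425 0.04147603 0.06      ]
block top via top cam [[0.6303 0.0661 0.11  ]
 [0.6361 0.0317 0.11  ]
 [0.5762 0.0162 0.11  ]
 [0.568  0.0539 0.11  ]]
via side [[0.634  0.0334 0.11  ]
 [0.5759 0.0206 0.11  ]
 [0.5637 0.058  0.11  ]
 [0.624  0.071  0.11  ]]
x yaw 11.11722661448127 14.478154102052654 [0.60262941 0.04198087 0.11      ]
x yaw 12.382128866103836 12.139190461626365 [0.59941035 0.04573921 0.11      ]
plate [0.66849965 0.07688958 0.        ]
plate [0.5212026  0.04554375 0.        ]
plate top [0.52442803 0.04491504 0.        ]
plate top [0.53105335 0.00943944 0.        ]
brass z .085 [0.59746524 0.06361434 0.085     ]
```

```bash
cat >> h.py <<'E'
def yaw(s): R=rot(s); return np.degrees(np.arctan2(R[1,2],R[0,2]))
def plan(target,yawdeg,s=None):
    s=s or manip.get_state(); y=yaw(s); dy=(yawdeg-y+180)%360-180
    print("shift mm",shift(target,s).round(1),"turn",round(-np.radians(dy),3),"yaw now",round(y,2))
E
python3 - <<'E'
from h import *
plan([.4275,.103,.23],2.2)
s=manip.get_state();K,R,t=P("wrist"); print("cam in tool",(rot(s).T@(-R.T@t-s["position"])*1000).round(1)); print((rot(s).T@R.T).round(3))
E
```

```text
shift mm [   1.3  439.7 -579.3] turn -1.382 yaw now -77.01
cam in tool [-142.5   68.3    0.4]
[[ 0.    -0.269  0.963]
 [ 0.001 -0.963 -0.269]
 [ 1.     0.001 -0.   ]]
```

>>> {"fn": "move_arm", "kwargs": {"rows": [[[0, 24, -32], -0.1, 85], [[0, 48, -64], -0.2, 85], [[0, 72, -95], -0.3, 85], [[0, 96, -127], -0.4, 85], [[0, 120, -158], -0.5, 85], [[0, 144, -190], -0.6, 85], [[0, 168, -221], -0.7, 85], [[0, 192, -253], -0.8, 85]]}}

```text
clock: 1.62
position: [0.2599, -0.269, 0.2315]
ee_rot: [0.682, 0.188, 0.681, -0.189]
contact_force: [1.3, -0.2, 0.9]
width: 0.0851
```

Run:
```python
from h import *
st()
plan([.4275,.103,.23],2.2)
```

```text
t 1.62 pos [ 0.2599 -0.269   0.2315] F [ 1.3 -0.2  0.9] M [-0.   -0.08 -0.04] w 0.0851
[[ 8.000e-04  5.142e-01  8.577e-01]
 [-8.000e-04  8.577e-01 -5.142e-01]
 [-1.000e+00 -3.000e-04  1.100e-03]]
shift mm [  1.3 405.3 -47.5] turn -0.578 yaw now -30.94
```

>>> {"fn": "move_arm", "kwargs": {"rows": [[[0, 41, -5], -0.08, 85], [[0, 82, -10], -0.16, 85], [[0, 123, -15], -0.24, 85], [[0, 164, -20], -0.32, 85], [[0, 205, -24], -0.4, 85], [[0, 246, -29], -0.48, 85], [[0, 287, -34], -0.56, 85], [[0, 328, -38], -0.578, 85]]}}

```text
clock: 2.28
position: [0.3961, 0.0341, 0.2318]
ee_rot: [0.708, -0.015, 0.706, 0.014]
contact_force: [1.2, -0.4, -0.3]
width: 0.0851
```

Run:
```python
from h import *
st()
plan([.4275,.103,.19],2.2)
```

```text
t 2.28 pos [0.3961 0.0341 0.2318] F [ 1.2 -0.4 -0.3] M [-0.09 -0.06  0.01] w 0.0851
[[ 0.0021 -0.0414  0.9991]
 [-0.0012  0.9991  0.0414]
 [-1.     -0.0013  0.002 ]]
shift mm [41.8 67.6 34.1] turn 0.003 yaw now 2.38
```

>>> {"fn": "move_arm", "kwargs": {"rows": [[[10, 25, 12], 0, 85], [[25, 50, 24], 0.003, 85], [[42, 67, 34], 0.003, 85], [[42, 67.6, 34], 0.003, 85], [[42, 67.6, 34], 0.003, 85]]}}

```text
clock: 2.7
position: [0.4268, 0.1035, 0.1891]
ee_rot: [0.707, -0.015, 0.707, 0.014]
contact_force: [-0.4, -1.7, 0.6]
width: 0.0845
```

Run:
```python
from h import *
st()
cv2.imwrite("pics/b_wrist.png",viewer.get_image("wrist")[...,::-1])
for p in ([.4275,.103,.072],[.424,.184,.06],[.43,.0415,.06]): print(proj("wrist",p))
```

```text
t 2.7 pos [0.4268 0.1035 0.1891] F [-0.4 -1.7  0.6] M [ 0.03  0.   -0.07] w 0.0845
[[-5.000e-04 -4.090e-02  9.992e-01]
 [-1.800e-03  9.992e-01  4.090e-02]
 [-1.000e+00 -1.800e-03 -5.000e-04]]
[282.06090434 201.07455237]
[281.74893496 104.85687686]
[282.03869506 259.08731662]
```

View pics/b_wrist.png

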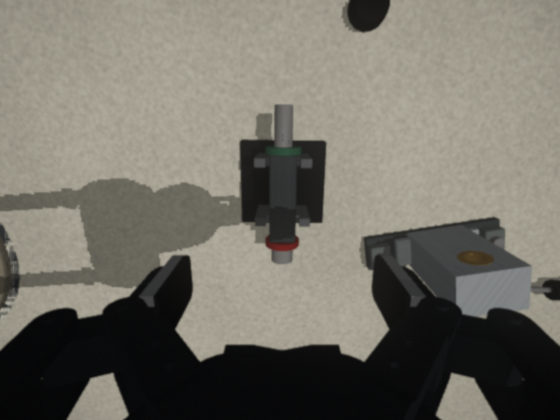

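Run:
```python
import cv2,numpy as np
im=cv2.imread("pics/b_wrist.png")
a=cv2.resize(im[95:275,230:340],None,fx=3.3,fy=3.3,interpolation=cv2.INTER_CUBIC)
b=cv2.resize(im[205:320,355:535],None,fx=3.3,fy=3.3,interpolation=cv2.INTER_CUBIC)
c=np.zeros((600,800,3),np.uint8); c[:min(594,a.shape[0]),:a.shape[1]]=a[:594]; 
b=cv2.resize(b,(430,int(430*b.shape[0]/b.shape[1]))); c[:b.shape[0],370:800]=b
cv2.imwrite("pics/b_c.png",c)
g=im.astype(int)
for r in (108,114,120,126,132,138): print(r,g[r,268:302].sum(1)//3)
for r in (256,258,260): print(r,g[r,266:300].sum(1)//3)
```

```text
108 [154 152 152 154 156 148 114  80  73  78  85  90  94  98 102 105 108 107
 107 107 105 101  99  95 100 130 149 151 151 148 147 145 145 149]
114 [103 104 106 115 139 143 107  74  72  79  86  91  95  98 104 107 109 108
 107 107 105 101  97  94 102 135 157 160 158 155 153 153 153 152]
120 [101 103 104 113 138 141 106  75  74  81  87  92  96 100 104 108 109 110
 109 107 105 100  97  95 104 134 151 155 157 160 160 159 157 156]
126 [ 97  98 108 135 151 146 107  76  74  82  89  94  97 101 105 109 110 110
 108 106 103  99  95  92 102 135 152 155 154 153 154 154 155 153]
132 [ 98  99 109 137 153 147 108  77  76  82  90  95  98 102 107 111 112 111
 109 105 102  97  94  94 110 138 150 150 149 150 151 152 153 153]
138 [ 94  95  97 103 123 131 102  77  77  84  91  96  99 101 100 106 111 111
 108 104 100  96  92  90 105 133 148 149 150 151 152 153 155 155]
256 [164 162 164 162 152 117  82  76  83  89  94  98 100 102 104 105 106 108
 109 109 108 107 104  99  93  96 119 143 152 152 155 157 157 154]
258 [161 160 160 159 149 115  82  76  83  90  95  98 101 102 104 105 107 108
 109 109 109 107 104  99  92  95 120 145 155 157 157 156 154 150]
260 [159 157 158 158 151 124  94  81  84  90  95  98 101 103 105 106 107 108
 109 109 108 107 104  99  93 101 130 152 158 158 157 156 154 153]
```

View pics/b_c.png

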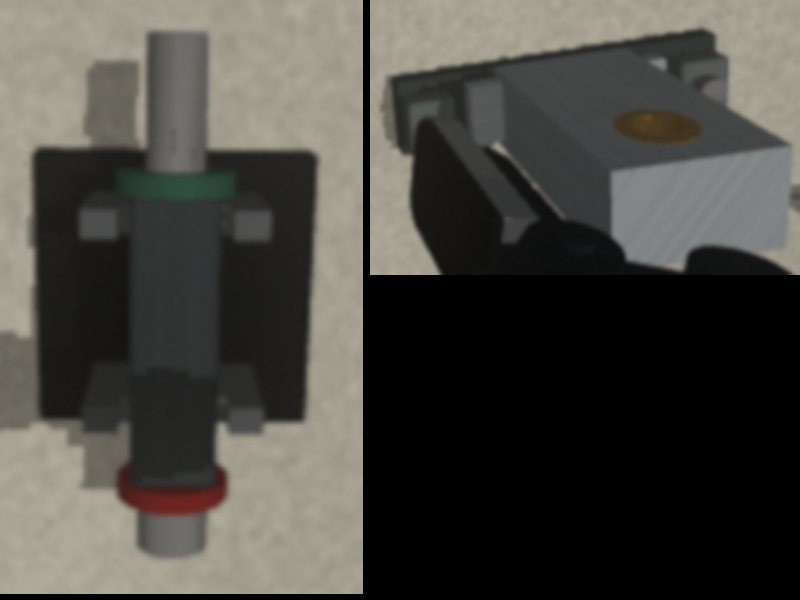

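Run:
```python
from h import *
a=onz("wrist",(283.2,104),.06);b=onz("wrist",(283.3,120),.06);c=onz("wrist",(281.6,262),.06);print(a,b,c)
d=a-c; print(np.linalg.norm(d),np.degrees(np.arctan2(-d[0],d[1])), "mid", c+62/143*d)
print("bore", tri([("wrist",(475.6,257.7)),("side",(262.4,217.6))]), onz("wrist",(475.6,257.7),.085))
m=c+62/143*d
yw=np.degrees(np.arctan2(-d[0],d[1]))
plan([m[0],m[1],.041],yw)
```

```text
[0.42519935 0.18473735 0.06      ] [0.42582399 0.17172911 0.06      ] [0.42969719 0.03837918 0.06      ]
0.1464272608926974 1.760247276801672 mid [0.42774708 0.10183517 0.06      ]
bore [0.59797556 0.06337813 0.08661694] [0.60049324 0.06143955 0.085     ]
shift mm [148.8  -0.7   0.5] turn 0.009 yaw now 2.27
```

>>> {"fn": "move_arm", "kwargs": {"rows": [[[30, -0.5, 0.5], 0.009, 85], [[60, -0.5, 0.5], 0.009, 85], [[90, -0.5, 0.5], 0.009, 85], [[120, -0.5, 0.5], 0.009, 70], [[135, -0.5, 0.5], 0.009, 60], [[146, -0.5, 0.5], 0.009, 55], [[148, -0.5, 0.5], 0.009, 50], [[148, -0.5, 0.5], 0.009, 45]], "force": 50}}

```text
clock: 3.42
position: [0.4278, 0.101, 0.0422]
ee_rot: [0.707, -0.011, 0.707, 0.009]
contact_force: [-0.2, -0.7, 0.0]
width: 0.0446
```

Run:
```python
from h import *
st()
plan([.4277,.1025,.041],1.8)
cv2.imwrite("pics/d_wrist.png",viewer.get_image("wrist")[...,::-1])
```

```text
t 3.42 pos [0.4278 0.101  0.0422] F [-0.2 -0.7  0. ] M [ 0.02  0.03 -0.03] w 0.0446
[[ 1.000e-03 -2.900e-02  9.996e-01]
 [-2.300e-03  9.996e-01  2.900e-02]
 [-1.000e+00 -2.300e-03  9.000e-04]]
shift mm [ 1.2  1.5 -0. ] turn -0.002 yaw now 1.66
```

View pics/d_wrist.png

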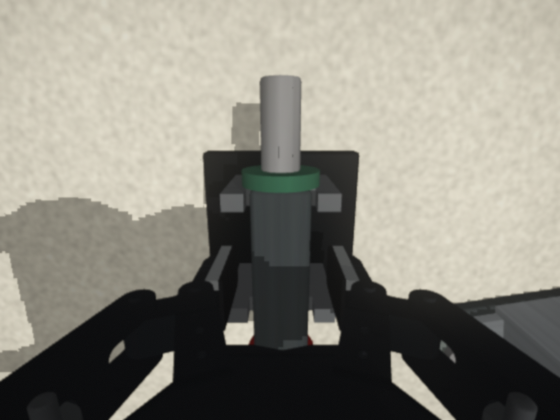

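>>> {"fn": "move_arm", "kwargs": {"rows": [[[1, 1, 0], 0, 40], [[1, 1, 0], 0, 34], [[1, 1, 0], 0, 28], [[1, 1, 0], 0, 22], [[1, 1, 0], 0, 16], [[1, 1, 0], 0, 10], [[1, 1, 0], 0, 10], [[1, 1, 0], 0, 10]], "force": 90}}

```text
clock: 4.13
position: [0.4284, 0.1022, 0.0427]
ee_rot: [0.708, -0.011, 0.706, 0.01]
contact_force: [-2.0, -1.5, 6.5]
width: 0.0227
```

Run:
```python
from h import *
st()
```

```text
t 4.13 pos [0.4284 0.1022 0.0427] F [-2.  -1.5  6.5] M [-0.13  0.4   0.02] w 0.0227
[[ 0.0031 -0.0298  0.9996]
 [-0.0024  0.9996  0.0298]
 [-1.     -0.0025  0.003 ]]
```

>>> {"fn": "move_arm", "kwargs": {"rows": [[[-10, 0, 0], 0, 10], [[-30, 0, 0], 0, 10], [[-50, 0, 0], 0, 10], [[-60, 0, 0], 0, 10], [[-60, 0, 0], 0, 10]]}}

```text
clock: 4.55
position: [0.4299, 0.1026, 0.1049]
ee_rot: [0.71, -0.011, 0.704, 0.01]
contact_force: [0.1, -0.5, -2.5]
width: 0.0225
```

```bash
cat >> h.py <<'E'
BY=12.2
def block(): 
    a=np.radians(BY); return np.array([np.cos(a),np.sin(a),0]),np.array([-np.sin(a),np.cos(a),0])
E
python3 - <<'E'
from h import *
s=st()
v,u=block()
M=np.array([.599,.0625,.085])
K,R,t=P("wrist"); R0=rot(s); Ct=R0.T@(-R.T@t-s["position"]); Rt=R0.T@R.T
Rn=np.column_stack([[0,0,-1],u,v])
for lat in (-.09,-.1,-.12):
  for al in (-.02,0,.02):
    for z in (.09,.11):
      p=M+lat*v+al*u; p[2]=z
      c=Rn@Ct+p; q=(Rn@Rt).T@(M-c); px=K@q
      print(lat,al,z,(px[:2]/px[2]).round(),q[2].round(3))
E
```

```text
t 4.55 pos [0.4299 0.1026 0.1049] F [ 0.1 -0.5 -2.5] M [-0.02 -0.03 -0.02] w 0.0225
[[ 0.0083 -0.0302  0.9995]
 [-0.002   0.9995  0.0302]
 [-1.     -0.0022  0.0082]]
-0.09 -0.02 0.09 [459. 220.] 0.155
-0.09 -0.02 0.11 [439. 209.] 0.174
-0.09 0 0.09 [453. 256.] 0.161
-0.09 0 0.11 [435. 241.] 0.18
-0.09 0.02 0.09 [447. 290.] 0.166
-0.09 0.02 0.11 [430. 272.] 0.185
-0.1 -0.02 0.09 [479. 220.] 0.155
-0.1 -0.02 0.11 [457. 209.] 0.174
-0.1 0 0.09 [472. 256.] 0.161
-0.1 0 0.11 [452. 241.] 0.18
-0.1 0.02 0.09 [466. 290.] 0.166
-0.1 0.02 0.11 [447. 272.] 0.185
-0.12 -0.02 0.09 [518. 220.] 0.155
-0.12 -0.02 0.11 [492. 209.] 0.174
-0.12 0 0.09 [510. 256.] 0.161
-0.12 0 0.11 [485. 241.] 0.18
-0.12 0.02 0.09 [502. 290.] 0.166
-0.12 0.02 0.11 [479. 272.] 0.185
```

Run:
```python
from h import *
v,u=block(); M=np.array([.599,.0625,.1])
plan(M-.1*v,12.2)
```

```text
shift mm [  5.6 -63.3  69.5] turn -0.183 yaw now 1.73
```

>>> {"fn": "move_arm", "kwargs": {"rows": [[[0, -25, 25], -0.1, 10], [[0, -50, 50], -0.183, 10], [[5, -63, 69], -0.183, 10], [[5, -63, 69], -0.183, 10], [[5, -63, 69], -0.183, 10], [[5, -63, 69], -0.183, 10]]}}

```text
clock: 5.05
position: [0.4991, 0.0419, 0.0994]
ee_rot: [0.705, -0.076, 0.702, 0.074]
contact_force: [-0.4, -0.1, -1.8]
width: 0.0231
```

Run:
```python
from h import *
st(); s=manip.get_state(); np.savez("e.npz",**viewer.get_calibration("wrist"))
cv2.imwrite("pics/e_wrist.png",viewer.get_image("wrist")[...,::-1])
print(s["qd"])
im=cv2.imread("pics/e_wrist.png"); cv2.imwrite("pics/e_c.png",cv2.resize(im[170:320,380:560],None,fx=4,fy=4,interpolation=cv2.INTER_CUBIC))
```

```text
t 5.05 pos [0.4991 0.0419 0.0994] F [-0.4 -0.1 -1.8] M [ 0.01 -0.03 -0.02] w 0.0231
[[ 0.0045 -0.2112  0.9774]
 [-0.0015  0.9774  0.2112]
 [-1.     -0.0024  0.0041]]
[ 0.01237626 -0.01688355  0.00830057 -0.00020511  0.00301241  0.00017678]
```

View pics/e_wrist.png

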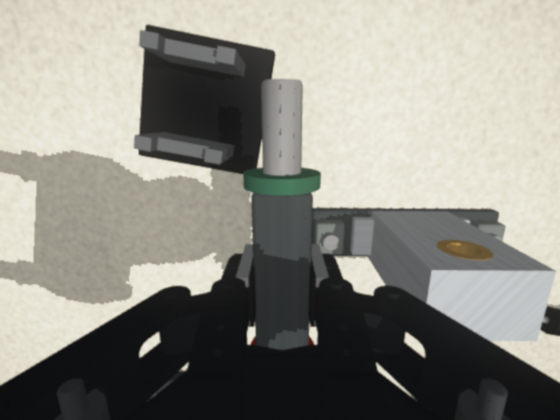

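View pics/e_c.png

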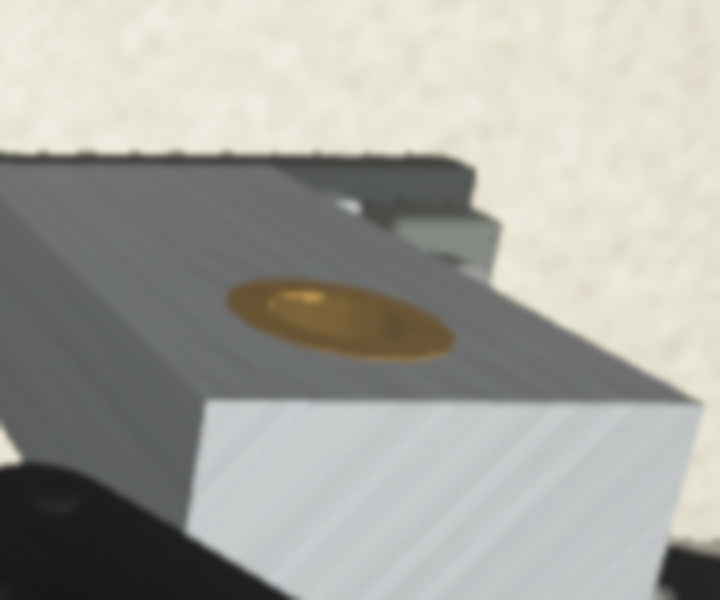

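Run:
```python
from h import *
e=np.load("e.npz"); K,R,t=e["mtx"],e["R"],e["t"]; o=-R.T@t
pr=lambda c:R.T@np.linalg.inv(K)@np.array([c[0]/4+380,c[1]/4+170,1.])
z=lambda c,h:o+pr(c)*(h-o[2])/pr(c)[2]
A=z((205,400),.11);B=z((700,402),.11);d=B-A
print(A,B,np.linalg.norm(d),"yaw",np.degrees(np.arctan2(d[1],d[0])))
v,u=block()
n=u
for c in [(341,320),(227,300),(455,340),(330,278),(380,360)]:
    q=pr(c); X=o+q*(n@(A-o))/(n@q); print(c,X, "lat",(X-A)@v)
back=z((185,530),.11); print("lat mid",(A+B)/2)
# brass at z=.085
X=z((341,320),.085);print("brass via z",X,"lat from A",(X-A)@v,"u",(X-A)@u)
# circle model projection r=14
M=(A+B)/2; 
for off in (0,.001,.002):
  for r in (.013,.014):
    C=M+off*v; C[2]=.085
    th=np.linspace(0,2*np.pi,100); pts=np.array([C+r*np.cos(a)*v+r*np.sin(a)*np.array([0,0,1]) for a in th]); p=(K@(R@pts.T+t[:,None])); p=p[:2]/p[2]; p=(p-np.array([[380],[170]]))*4; print(off,r,p.min(1),p.max(1))
```

```text
[0.56881588 0.05673089 0.11      ] [0.62709732 0.06891028 0.11      ] 0.05954044334262073 yaw 11.803548850438856
(341, 320) [0.59806682 0.06305517 0.08674456] lat 0.029926815508738
(227, 300) [0.58607983 0.06046349 0.07966526] lat 0.01766284804566118
(455, 340) [0.60916467 0.0654546  0.09329874] lat 0.04128108501545234
(330, 278) [0.60526191 0.0646108  0.07134889] lat 0.037288154979111116
(380, 360) [0.5957935  0.06256366 0.0992704 ] lat 0.027600964891738824
lat mid [0.5979566  0.06282059 0.11      ]
brass via z [0.59935393 0.06254128 0.085     ] lat from A 0.03107625700439545 u -0.0007742765400803346
0 0.013 [228.48816206 281.01095477] [444.03498342 357.09157682]
0 0.014 [220.7774871  278.49893078] [453.0089128  360.50316103]
0.001 0.013 [235.4120479  280.99944156] [451.47608139 357.07567077]
0.001 0.014 [227.68447109 278.48755064] [460.4732717  360.48704153]
0.002 0.013 [242.33551501 280.98792903] [458.91669527 357.05976578]
0.002 0.014 [234.5910384  278.47617115] [467.93714344 360.47092312]
```

Run:
```python
from h import *
s=manip.get_state(); p=s["position"]; Rt=rot(s)
for px,z in [((282,80.5),p[2]+.0173+.006),((264,90),p[2]+.0173),((301,90),p[2]+.0173),((264,160),p[2]+.0173),((300.5,160),p[2]+.0173)]:
    print(px,(Rt.T@(onz("wrist",px,z)-p)*1000).round(1))
im=cv2.imread("pics/e_wrist.png").astype(int).sum(2)//3
for r in (90,110,130,150): print(r,im[r,256:310])
print(im[70:100,282])
v,u=block(); M=np.array([.5985,.0629,.0])
T=M-.100*v-.133*u; T[2]=.085-.0173; plan(T,12.1)
T=M-.133*u; T[2]=.085-.0173; plan(T,12.1); print(T)
```

```text
(282, 80.5) [-23.5  82.4  -0.1]
(264, 90) [-17.5  79.7  -7. ]
(301, 90) [-17.5  79.7   7.2]
(264, 160) [-17.5  52.9  -7.4]
(300.5, 160) [-17.4  52.9   7.5]
90 [ 42  42  42  43  50  68  83  91  97 102 108 113 118 124 130 133 136 138
 140 142 146 148 150 151 148 155 161 163 162 162 162 162 162 161 161 162
 161 159 154 152 151 149 149 148 142 140 163 199 215 218 219 220 220 220]
110 [ 39  40  40  39  46  61  77  90  97 103 109 115 120 126 131 135 138 140
 143 145 148 151 147 128 121 146 161 165 164 165 164 164 164 163 162 162
 161 159 154 150 149 149 147 145 137 140 178 210 221 223 223 222 221 218]
130 [ 37  38  38  38  39  48  70  88  98 105 111 116 123 127 132 136 140 143
 146 148 151 154 156 149 137 150 163 166 166 167 166 166 165 163 162 161
 160 157 153 150 149 147 146 141 134 150 198 221 225 225 225 224 222 220]
150 [ 36  36  44 106 186 204 158 107 100 107 112 118 124 129 134 140 143 145
 148 150 153 156 158 157 150 158 166 168 169 168 167 166 165 163 161 160
 158 155 151 148 146 145 143 137 135 162 200 217 220 220 220 220 220 221]
[222 221 221 220 220 221 222 219 196 169 159 160 161 162 160 160 159 159
 160 160 161 161 162 163 163 163 163 163 163 163]
shift mm [  32.3 -133.7    1.5] turn 0.002 yaw now 12.23
shift mm [  32.7 -133.7  101.5] turn 0.002 yaw now 12.23
[ 0.6266062  -0.06709631  0.0677    ]
```

>>> {"fn": "move_arm", "kwargs": {"rows": [[[0, -35, 0], 0, 10], [[0, -70, 0], 0, 10], [[0, -105, 0], 0, 10], [[0, -130, 5], 0.002, 10], [[5, -134, 40], 0.002, 10], [[18, -134, 75], 0.002, 10], [[26, -134, 100], 0.002, 10], [[32, -134, 101], 0.002, 10]]}}

```text
clock: 5.77
position: [0.631, -0.0662, 0.0677]
ee_rot: [0.707, -0.076, 0.7, 0.074]
contact_force: [0.5, 0.0, -2.4]
width: 0.0227
```

>>> {"fn": "move_arm", "kwargs": {"rows": [[[0, 0, 0], 0, 10], [[0, 0, 0], 0, 10]]}}

```text
clock: 5.93
position: [0.6297, -0.0649, 0.0667]
ee_rot: [0.706, -0.076, 0.7, 0.075]
contact_force: [-0.5, 0.1, -3.0]
width: 0.0229
```

Run:
```python
from h import *
st(); s=manip.get_state(); np.savez("f.npz",**viewer.get_calibration("wrist"))
cv2.imwrite("pics/f_wrist.png",viewer.get_image("wrist")[...,::-1])
v,u=block(); M=np.array([.5985,.0629,.0])
T=M-.133*u; T[2]=.085-.0173; plan(T,12.1); print(T)
```

```text
t 5.93 pos [ 0.6297 -0.0649  0.0667] F [-0.5  0.1 -3. ] M [-0.01 -0.02  0.03] w 0.0229
[[ 7.600e-03 -2.123e-01  9.772e-01]
 [-5.000e-04  9.772e-01  2.123e-01]
 [-1.000e+00 -2.100e-03  7.400e-03]]
shift mm [-0.3 -1.1 -3.2] turn 0.002 yaw now 12.24
[ 0.6266062  -0.06709631  0.0677    ]
```

View pics/f_wrist.png

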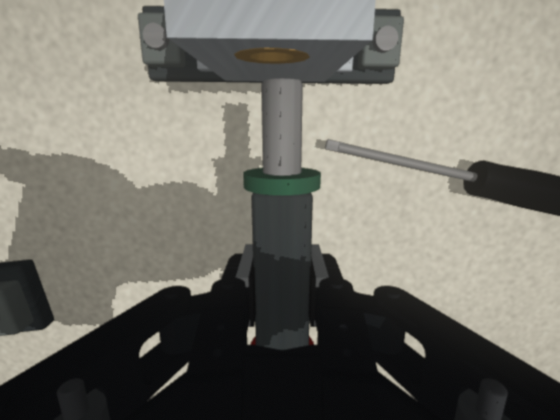

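Run:
```python
import cv2
im=cv2.imread("pics/f_wrist.png"); cv2.imwrite("pics/f_c.png",cv2.resize(im[0:110,200:340],None,fx=5,fy=5,interpolation=cv2.INTER_CUBIC))
```

```text
(no output)
```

View pics/f_c.png

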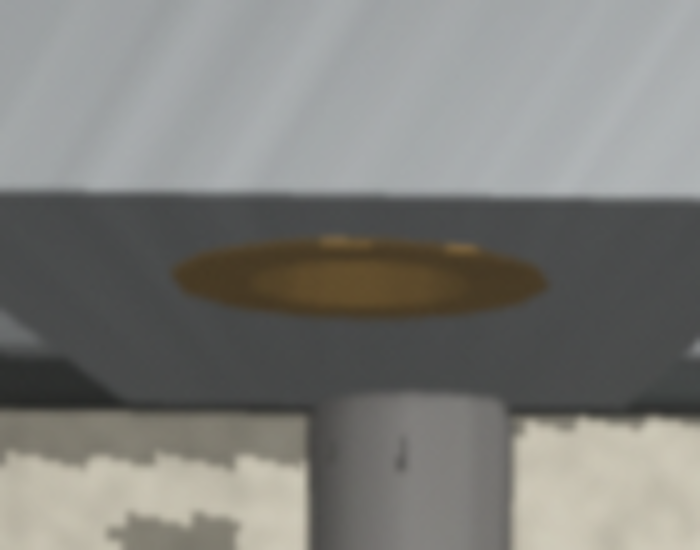

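Run:
```python
from h import *
e=np.load("f.npz"); K,R,t=e["mtx"],e["R"],e["t"]; o=-R.T@t
s=manip.get_state(); Rt=rot(s);p=s["position"]
pr=lambda c:R.T@np.linalg.inv(K)@np.array([c[0]/5+200,c[1]/5,1.])
z=lambda c,h:o+pr(c)*(h-o[2])/pr(c)[2]
T=lambda X:(Rt.T@(X-p)*1000).round(2)
A=z((173,277),.085);B=z((550,283),.085);d=B-A
print("brass",T(A),T(B),T((A+B)/2),np.linalg.norm(d),"yaw",np.degrees(np.arctan2(d[1],d[0])),(A+B)/2)
A=z((0,190),.11);B=z((700,198.),.11);d=B-A
print("edge",T(A),T(B),"yaw",np.degrees(np.arctan2(d[1],d[0])))
h=p[2]+.0173
A=z((312,450),h);B=z((508,450),h);print("pin",T(A),T(B),T((A+B)/2))
# full edge corners in f_wrist: (166,38),(374,41)
pz=lambda c,h:z(((c[0]-200)*5,c[1]*5),h)
A=pz((166,38),.11);B=pz((374,41),.11);d=B-A;print("corners",T(A),T(B),np.linalg.norm(d),"yaw",np.degrees(np.arctan2(d[1],d[0])),"mid",T((A+B)/2))
```

```text
brass [-17.99  91.94 -17.4 ] [-17.77  91.61  10.54] [-17.88  91.78  -3.43] 0.027940523012334084 yaw 11.550487504219769 [0.60653172 0.02365595 0.085     ]
edge [-43.04  91.8  -23.77] [-42.72  91.5   17.08] yaw 11.816082500229365
pin [-17.57  79.98  -7.33] [-17.45  80.01   7.66] [-17.51  79.99   0.16]
corners [-43.12  91.77 -33.64] [-42.64  91.16  27.08] 0.060723995635566186 yaw 11.660406669970516 mid [-42.88  91.47  -3.28]
```

>>> {"fn": "move_arm", "kwargs": {"rows": [[[-1.2, 0, -4.4], 0.009, 10], [[-1.2, 0, -4.4], 0.009, 10], [[-1.2, 0, -4.4], 0.009, 10], [[-1.2, 0, -4.4], 0.009, 10]]}}

```text
clock: 6.32
position: [0.6248, -0.0664, 0.0693]
ee_rot: [0.707, -0.073, 0.7, 0.071]
contact_force: [0.3, -0.6, -3.1]
width: 0.0227
```

```bash
cat > look.py <<'E'
from h import *
import sys
n=sys.argv[1]
s=st(); print("yaw",yaw(s)); np.savez(n+".npz",**viewer.get_calibration("wrist"))
for k in range(2): 
    q=manip.get_state()["position"]; print(q.round(4))
    im=viewer.get_image("wrist")[...,::-1]
cv2.imwrite(f"pics/{n}_wrist.png",im)
cv2.imwrite(f"pics/{n}_c.png",cv2.resize(im[0:110,200:340],None,fx=5,fy=5,interpolation=cv2.INTER_CUBIC))
E
python3 look.py g
```

```text
t 6.32 pos [ 0.6248 -0.0664  0.0693] F [ 0.3 -0.6 -3.1] M [-0.03 -0.01  0.02] w 0.0227
[[ 0.009  -0.2029  0.9791]
 [-0.0011  0.9792  0.203 ]
 [-1.     -0.0029  0.0086]]
yaw 11.710548651409763
[ 0.6248 -0.0664  0.0693]
[ 0.625  -0.0664  0.0692]
```

View pics/g_c.png

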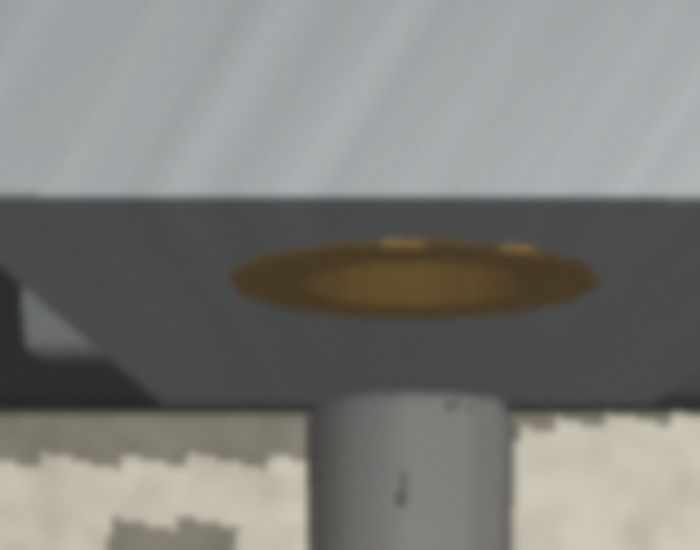

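>>> {"fn": "move_arm", "kwargs": {"rows": [[[1.3, 0, 0.4], 0, 10], [[1.3, 0, 0.4], 0, 10], [[1.3, 0, 0.4], 0, 10], [[1.3, 0, 0.4], 0, 10]]}}

```text
clock: 6.75
position: [0.6255, -0.0663, 0.0676]
ee_rot: [0.706, -0.073, 0.7, 0.071]
contact_force: [0.5, -0.8, -1.6]
width: 0.0227
```

```bash
python3 look.py g2
```

```text
t 6.75 pos [ 0.6255 -0.0663  0.0676] F [ 0.5 -0.8 -1.6] M [-0.01 -0.    0.05] w 0.0227
[[ 0.0087 -0.203   0.9791]
 [-0.001   0.9792  0.203 ]
 [-1.     -0.0028  0.0083]]
yaw 11.711776725758572
[ 0.6255 -0.0663  0.0676]
[ 0.6255 -0.0663  0.0676]
```

View pics/g2_c.png

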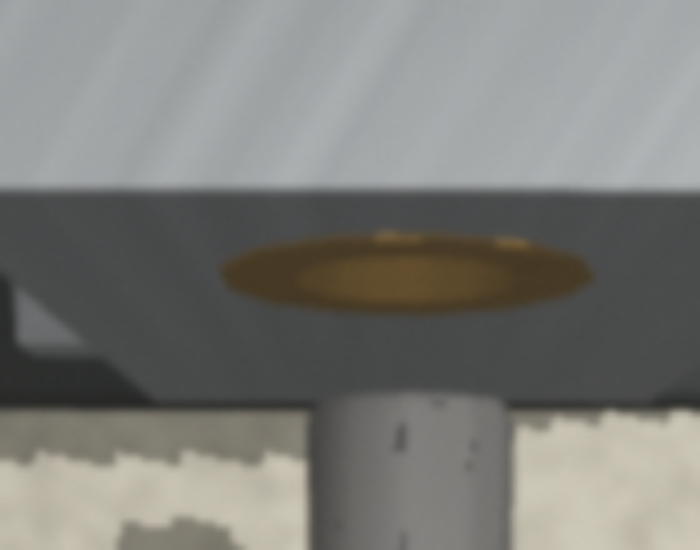

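>>> {"fn": "move_arm", "kwargs": {"rows": [[[0, 2, -0.3], 0, 10], [[0, 4, -0.3], 0, 10], [[0, 6, -0.3], 0, 10], [[0, 8, -0.3], 0, 10], [[0, 10, -0.3], 0, 10], [[0, 11, -0.3], 0, 10], [[0, 12, -0.3], 0, 10], [[0, 13, -0.3], 0, 10]]}}

```text
clock: 7.52
position: [0.6226, -0.0535, 0.0676]
ee_rot: [0.706, -0.073, 0.7, 0.071]
contact_force: [1.0, -0.0, -2.9]
width: 0.0226
```

```bash
python3 look.py i
```

```text
t 7.52 pos [ 0.6226 -0.0535  0.0676] F [ 1.  -0.  -2.9] M [0.03 0.04 0.01] w 0.0226
[[ 0.0088 -0.2031  0.9791]
 [-0.0011  0.9792  0.2031]
 [-1.     -0.0028  0.0084]]
yaw 11.719171201815387
[ 0.6226 -0.0535  0.0676]
[ 0.6226 -0.0533  0.0676]
```

View pics/i_c.png

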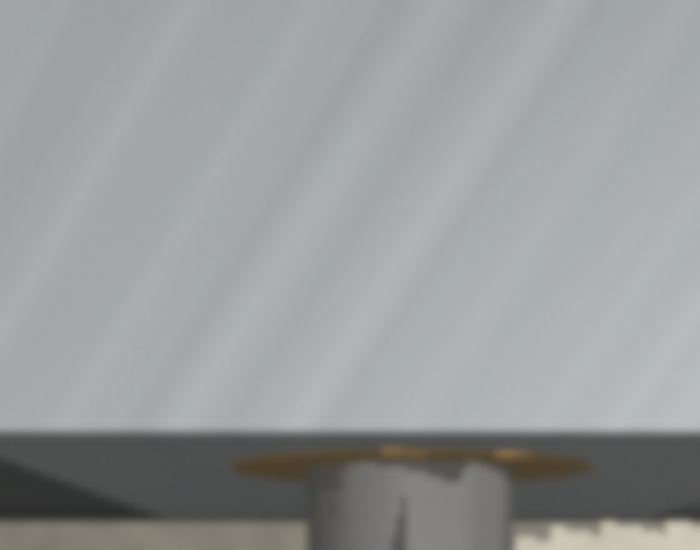

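>>> {"fn": "move_arm", "kwargs": {"rows": [[[0, 1, 0], 0, 10], [[0, 2, 0], 0, 10], [[0, 3, 0], 0, 10], [[0, 4, 0], 0, 10], [[0, 5, 0], 0, 10], [[0, 6, 0], 0, 10]]}}

```text
clock: 8.12
position: [0.6213, -0.0475, 0.0676]
ee_rot: [0.706, -0.073, 0.7, 0.072]
contact_force: [-0.3, 0.4, -2.2]
width: 0.0227
```

>>> {"fn": "move_arm", "kwargs": {"rows": [[[0, 2.5, 0], 0, 10], [[0, 5, 0], 0, 10], [[0, 7.5, 0], 0, 10], [[0, 10, 0], 0, 10], [[0, 12.5, 0], 0, 10], [[0, 15, 0], 0, 10], [[0, 17.5, 0], 0, 10], [[0, 20, 0], 0, 10]]}}

```text
clock: 8.78
position: [0.6172, -0.0276, 0.0675]
ee_rot: [0.706, -0.073, 0.7, 0.072]
contact_force: [0.5, -0.0, -2.3]
width: 0.0227
```

```bash
python3 look.py j
```

```text
t 8.78 pos [ 0.6172 -0.0276  0.0675] F [ 0.5 -0.  -2.3] M [ 0.05  0.02 -0.03] w 0.0227
[[ 8.700e-03 -2.032e-01  9.791e-01]
 [-9.000e-04  9.791e-01  2.032e-01]
 [-1.000e+00 -2.700e-03  8.300e-03]]
yaw 11.723813859078358
[ 0.6172 -0.0276  0.0675]
[ 0.617  -0.0271  0.0675]
```

View pics/j_wrist.png

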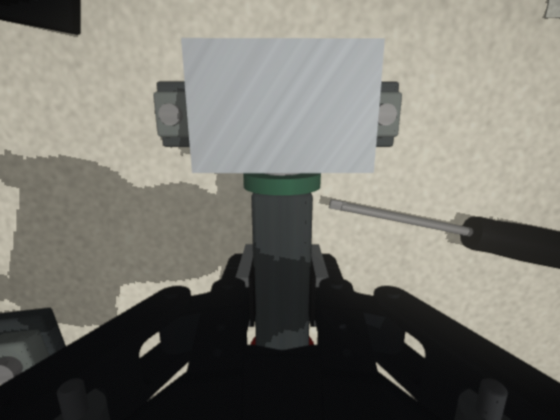

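Perfectly inside, no resistance; the green collar (row ~183) is nearing the block's face. Continue gently until contact.

>>> {"fn": "move_arm", "kwargs": {"rows": [[[0, 1, 0], 0, 10], [[0, 2, 0], 0, 10], [[0, 3, 0], 0, 10], [[0, 4, 0], 0, 10], [[0, 5, 0], 0, 10], [[0, 6, 0], 0, 10]]}}

```text
clock: 9.38
position: [0.6163, -0.0233, 0.0677]
ee_rot: [0.707, -0.075, 0.7, 0.071]
contact_force: [0.3, -7.7, -3.0]
width: 0.0229
```

>>> {"fn": "move_arm", "kwargs": {"rows": [[[0, 1.5, 0], 0, 10], [[0, 1.5, 0], 0, 10], [[0, 1.5, 0], 0, 10]]}}

```text
clock: 9.63
position: [0.6164, -0.0235, 0.0678]
ee_rot: [0.707, -0.076, 0.7, 0.07]
contact_force: [-0.1, -5.4, -2.1]
width: 0.0227
```

```bash
python3 look.py k
python3 - <<'E'
import cv2
from rig import viewer
im=cv2.imread("pics/k_wrist.png")[130:230,210:350]
cv2.imwrite("pics/k_d.png",cv2.resize(im,None,fx=5,fy=5,interpolation=cv2.INTER_CUBIC))
E
```

```text
t 9.63 pos [ 0.6164 -0.0235  0.0678] F [-0.1 -5.4 -2.1] M [-0.78 -0.02 -0.02] w 0.0227
[[ 0.0102 -0.2051  0.9787]
 [-0.007   0.9787  0.2052]
 [-0.9999 -0.0089  0.0086]]
yaw 11.839561727388146
[ 0.6164 -0.0235  0.0678]
[ 0.6164 -0.0235  0.0678]
```

View pics/k_d.png

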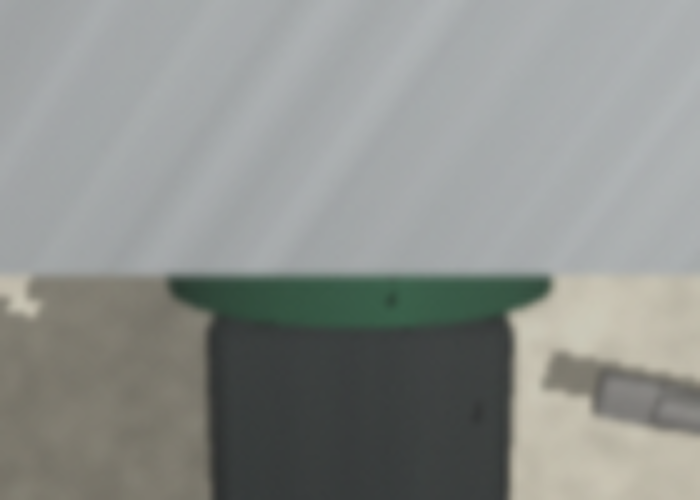

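>>> {"fn": "move_arm", "kwargs": {"rows": [[[0, 2, 0], 0, 10], [[0, 3, 0], 0, 10], [[0, 3, 0], 0, 10], [[0, 3, 0], 0, 10]]}}

```text
clock: 10.07
position: [0.6165, -0.0235, 0.068]
ee_rot: [0.707, -0.078, 0.7, 0.069]
contact_force: [0.5, -9.5, -2.7]
width: 0.0228
```

```bash
python3 look.py l
python3 - <<'E'
import cv2
im=cv2.imread("pics/l_wrist.png")[130:230,210:350]
cv2.imwrite("pics/l_d.png",cv2.resize(im,None,fx=5,fy=5,interpolation=cv2.INTER_CUBIC))
from rig import viewer
a=viewer.get_image("side")[...,::-1]
cv2.imwrite("pics/l_side.png",cv2.resize(a[150:270,190:340],None,fx=5,fy=5,interpolation=cv2.INTER_CUBIC))
E
```

```text
t 10.07 pos [ 0.6165 -0.0235  0.068 ] F [ 0.5 -9.5 -2.7] M [-1.38 -0.08  0.01] w 0.0228
[[ 0.0117 -0.2061  0.9785]
 [-0.012   0.9784  0.2063]
 [-0.9999 -0.0141  0.0089]]
yaw 11.903671313450525
[ 0.6165 -0.0235  0.068 ]
[ 0.6165 -0.0236  0.068 ]
```

View pics/l_d.png

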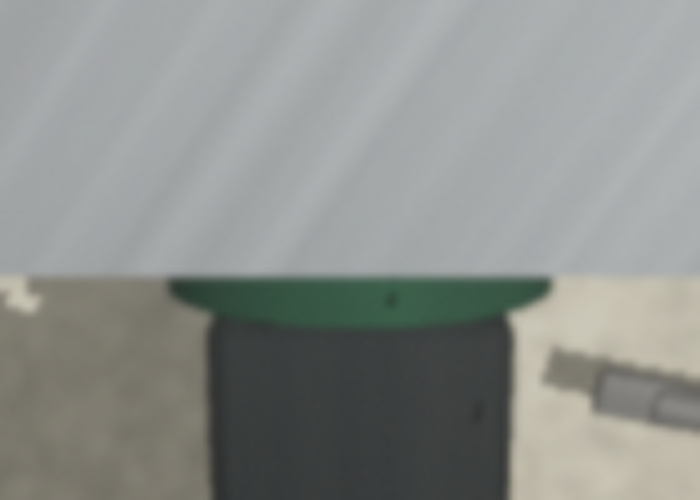

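View pics/l_side.png

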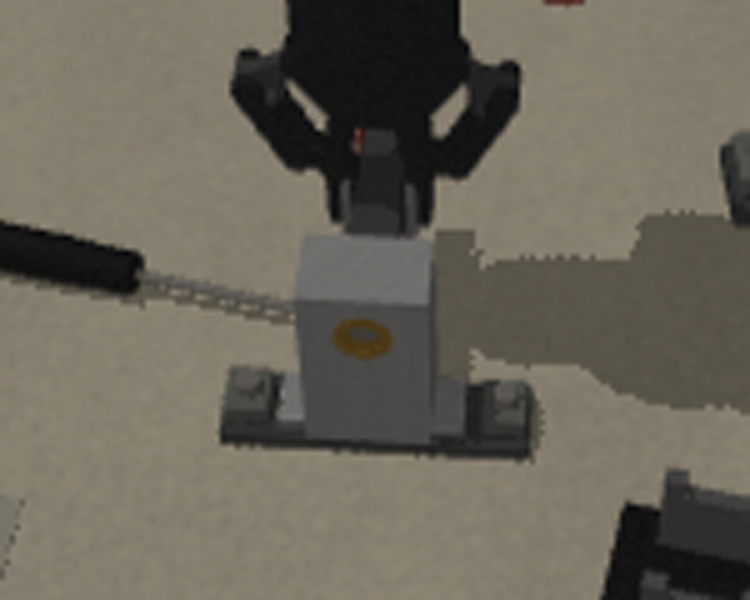

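>>> {"fn": "move_arm", "kwargs": {"rows": [[[0, -3, 0], 0, 10], [[0.1, -8, 0], 0, 10], [[0.2, -15, 0], 0.0, 10], [[0.3, -22, 0], 0, 10], [[0.4, -29, 0], 0, 10], [[0.5, -36, 0], 0, 10], [[0.6, -43, 0], 0, 10], [[0.7, -52, 0], 0, 10]]}}

```text
clock: 10.88
position: [0.6272, -0.0749, 0.068]
ee_rot: [0.707, -0.078, 0.7, 0.069]
contact_force: [0.8, -0.2, -2.6]
width: 0.0223
```

```bash
python3 look.py m
python3 - <<'E'
from h import *
v,u=block()
E
```

```text
t 10.88 pos [ 0.6272 -0.0749  0.068 ] F [ 0.8 -0.2 -2.6] M [-0.01  0.01  0.03] w 0.0223
[[ 0.0113 -0.206   0.9785]
 [-0.0115  0.9785  0.2062]
 [-0.9999 -0.0136  0.0087]]
yaw 11.897561764872918
[ 0.6272 -0.0749  0.068 ]
[ 0.628  -0.0771  0.0681]
```

View pics/m_wrist.png

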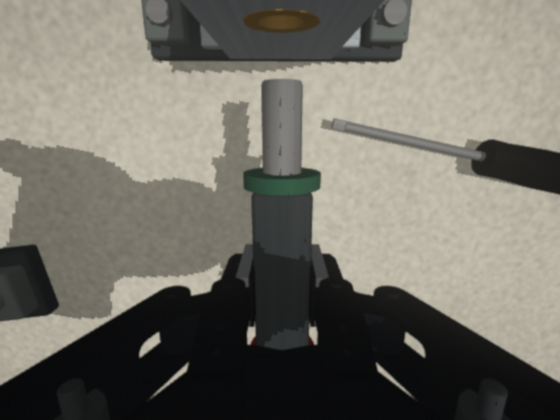

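```bash
sed -i 's/^BY=.*/BY=11.7/' h.py
python3 - <<'E'
from h import *
v,u=block()
s=manip.get_state(); print(s["position"])
T=np.array([.5834,.1361,.150]); plan(T,11.7)
T[2]=.0678; plan(T,11.7)
E
```

```text
[ 0.62783386 -0.07618763  0.06806462]
shift mm [-85.2 215.6   0.8] turn 0.002 yaw now 11.82
shift mm [ -3.  216.9  -0. ] turn 0.002 yaw now 11.82
```

>>> {"fn": "move_arm", "kwargs": {"rows": [[[-30, -5, 0], 0, 10], [[-60, -5, 0], 0, 10], [[-84, 0, 0], 0, 10], [[-85, 25, 0], 0, 10], [[-85, 60, 0], 0, 10], [[-85, 98, 0], 0, 10], [[-85, 137, 0], 0, 10], [[-85, 175, 0], 0, 10]]}}

```text
clock: 11.65
position: [0.5901, 0.0978, 0.1506]
ee_rot: [0.707, -0.077, 0.699, 0.068]
contact_force: [0.9, 0.1, -2.9]
width: 0.0227
```

Run:
```python
from h import *
st()
T=np.array([.5834,.1361,.150]); plan(T,11.7)
```

```text
t 11.65 pos [0.5901 0.0978 0.1506] F [ 0.9  0.1 -2.9] M [ 0.06 -0.02 -0.02] w 0.0227
[[ 0.0122 -0.2038  0.9789]
 [-0.012   0.9789  0.2039]
 [-0.9999 -0.0143  0.0095]]
shift mm [ 0.  38.9  1.2] turn 0.001 yaw now 11.77
```

>>> {"fn": "move_arm", "kwargs": {"rows": [[[0, 35, 1], 0, 10], [[0, 50, 1], 0, 10], [[0, 50, 1], 0.001, 10], [[20, 50, 1], 0.001, 10], [[45, 50, 1], 0.001, 10], [[68, 50, 0.5], 0.001, 10], [[80, 50, 0], 0.001, 10], [[82, 50, 0], 0.001, 10]]}}

```text
clock: 12.32
position: [0.5787, 0.1445, 0.065]
ee_rot: [0.705, -0.077, 0.702, 0.067]
contact_force: [-0.3, 0.0, -3.0]
width: 0.0228
```

>>> {"fn": "move_arm", "kwargs": {"rows": [[[0, 0, 0], 0, 10], [[0, 0, 0], 0, 10]]}}

```text
clock: 12.48
position: [0.5791, 0.1438, 0.0652]
ee_rot: [0.705, -0.077, 0.702, 0.067]
contact_force: [0.3, -0.5, -1.4]
width: 0.0223
```

Run:
```python
from h import *
st()
T=np.array([.5834,.1361,.0678]); plan(T,11.7)
a=viewer.get_image("side")[...,::-1]
cv2.imwrite("pics/n_side.png",cv2.resize(a[170:320,190:340],None,fx=4,fy=4,interpolation=cv2.INTER_CUBIC))
```

```text
t 12.48 pos [0.5791 0.1438 0.0652] F [ 0.3 -0.5 -1.4] M [-0.01 -0.   -0.02] w 0.0223
[[ 0.006  -0.2017  0.9794]
 [-0.0137  0.9793  0.2017]
 [-0.9999 -0.0146  0.0032]]
shift mm [-2.5 -8.5  2.7] turn -0.001 yaw now 11.64
```

View pics/n_side.png

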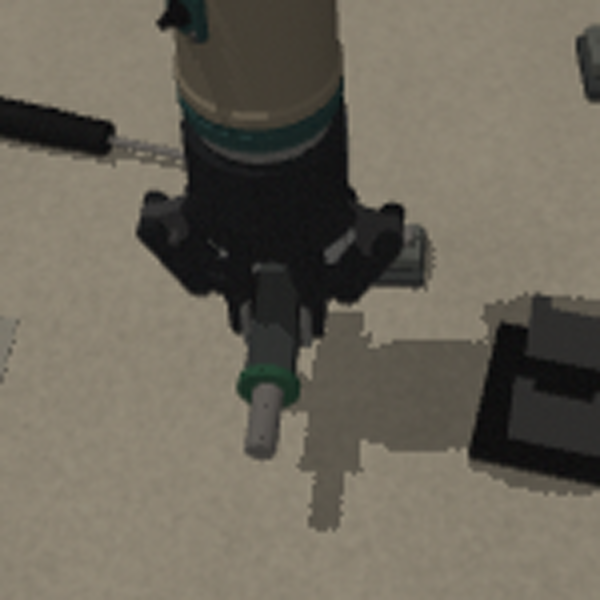

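>>> {"fn": "move_arm", "kwargs": {"rows": [[[-1, -2, 1.5], 0, 10], [[-2.2, -4, 2.7], 0, 10], [[-2.2, -5, 2.7], 0, 10], [[-2.2, -5, 2.7], 0, 10], [[-2.2, -5, 2.7], 0, 10], [[-2.2, -5, 2.7], 0, 10]]}}

```text
clock: 13.03
position: [0.5831, 0.1398, 0.0682]
ee_rot: [0.706, -0.077, 0.701, 0.067]
contact_force: [-0.3, -0.2, -2.6]
width: 0.0227
```

Run:
```python
from h import *
st()
T=np.array([.5864,.1214,.0672]); plan(T,11.7)
```

```text
t 13.03 pos [0.5831 0.1398 0.0682] F [-0.3 -0.2 -2.6] M [-0.01  0.04  0.02] w 0.0227
[[ 0.0075 -0.2017  0.9794]
 [-0.0132  0.9793  0.2018]
 [-0.9999 -0.0145  0.0047]]
shift mm [  1.2 -18.7  -0.5] turn -0.001 yaw now 11.64
```

>>> {"fn": "move_arm", "kwargs": {"rows": [[[0.4, -3, -0.3], 0, 10], [[0.8, -6, -0.5], 0, 10], [[0.9, -9, -0.5], 0, 10], [[0.9, -12, -0.5], 0, 10], [[0.9, -14, -0.5], 0, 10], [[0.9, -14, -0.5], 0, 10], [[0.9, -14, -0.5], 0, 10]]}}

```text
clock: 13.62
position: [0.5855, 0.1258, 0.0674]
ee_rot: [0.706, -0.076, 0.701, 0.067]
contact_force: [0.4, -0.3, -3.5]
width: 0.023
```

Run:
```python
from h import *
st()
T=np.array([.5864,.1214,.0672]); plan(T,11.7)
```

```text
t 13.62 pos [0.5855 0.1258 0.0674] F [ 0.4 -0.3 -3.5] M [-0.01  0.02  0.04] w 0.023
[[ 0.0074 -0.2012  0.9795]
 [-0.0131  0.9794  0.2013]
 [-0.9999 -0.0143  0.0046]]
shift mm [ 0.3 -4.5  0. ] turn -0.002 yaw now 11.61
```

>>> {"fn": "move_arm", "kwargs": {"rows": [[[0.2, -1, 0], 0, 10], [[0.2, -2, 0], 0, 10], [[0.2, -3, 0], 0, 10], [[0.2, -4, 0], 0, 10], [[0.2, -5, 0], 0, 10], [[0.2, -6, 0], 0, 10], [[0.2, -6, 0], 0, 10]]}}

```text
clock: 14.2
position: [0.5864, 0.1214, 0.0675]
ee_rot: [0.706, -0.075, 0.701, 0.067]
contact_force: [-1.3, 6.0, -1.9]
width: 0.0227
```

Run:
```python
from h import *
st()
```

```text
t 14.2 pos [0.5864 0.1214 0.0675] F [-1.3  6.  -1.9] M [0.81 0.15 0.01] w 0.0227
[[ 0.0071 -0.2003  0.9797]
 [-0.0102  0.9797  0.2004]
 [-0.9999 -0.0114  0.0049]]
```

>>> {"fn": "move_arm", "kwargs": {"rows": [[[0, -2.0, 0], 0, 10], [[0, -2.5, 0], 0, 10], [[0, -2.5, 0], 0, 10], [[0, -2.5, 0], 0, 10], [[0, -2.5, 0], 0, 10], [[0, -2.5, 0], 0, 10], [[0, -2.5, 0], 0, 10], [[0, -2.5, 0], 0, 10]]}}

```text
clock: 14.87
position: [0.5865, 0.1214, 0.0677]
ee_rot: [0.706, -0.073, 0.701, 0.069]
contact_force: [-1.2, 7.4, -2.0]
width: 0.0223
```

Run:
```python
from h import *
st()
```

```text
t 14.87 pos [0.5865 0.1214 0.0677] F [-1.2  7.4 -2. ] M [1.07 0.25 0.04] w 0.0223
[[ 0.0066 -0.1995  0.9799]
 [-0.006   0.9799  0.1995]
 [-1.     -0.0072  0.0053]]
```

>>> {"fn": "move_arm", "kwargs": {"rows": [[[0, -3.4, 0], 0, 10], [[0, -3.4, 0], 0, 10], [[0, -3.4, 0], 0, 10], [[0, -3.4, 0], 0, 10], [[0, -3.4, 0], 0, 10], [[0, -3.4, 0], 0, 10], [[0, -3.4, 0], 0, 10], [[0, -3.4, 0], 0, 10]]}}

```text
clock: 15.53
position: [0.5865, 0.1215, 0.068]
ee_rot: [0.706, -0.071, 0.702, 0.07]
contact_force: [-1.2, 8.7, -0.2]
width: 0.0229
```

>>> {"fn": "move_arm", "kwargs": {"rows": [[[0, -3.4, 0], 0, 10], [[0, -3.4, 0], 0, 10], [[0, -3.4, 0], 0, 10], [[0, -3.4, 0], 0, 10], [[0, -3.4, 0], 0, 10], [[0, -3.4, 0], 0, 10], [[0, -3.4, 0], 0, 10], [[0, -3.4, 0], 0, 10]]}}

```text
clock: 16.2
position: [0.5866, 0.1216, 0.0683]
ee_rot: [0.706, -0.068, 0.702, 0.072]
contact_force: [-0.5, 9.3, -0.5]
width: 0.0231
```

Run:
```python
from h import *
st()
```

```text
t 16.2 pos [0.5866 0.1216 0.0683] F [-0.5  9.3 -0.5] M [1.4  0.22 0.09] w 0.0231
[[ 0.0052 -0.1973  0.9803]
 [ 0.0055  0.9803  0.1972]
 [-1.      0.0043  0.0062]]
```

>>> {"fn": "move_arm", "kwargs": {"rows": [[[0.2, -3.7, 0], 0, 10], [[0.2, -3.7, 0], 0, 10], [[0.2, -3.7, 0], 0, 10], [[0.2, -3.7, 0], 0, 10], [[0.2, -3.7, 0], 0, 10], [[0.2, -3.7, 0], 0, 10], [[0.2, -3.7, 0], 0, 10], [[0.2, -3.7, 0], 0, 10]]}}

```text
clock: 16.87
position: [0.5866, 0.1217, 0.0686]
ee_rot: [0.706, -0.066, 0.702, 0.074]
contact_force: [-2.0, 11.9, -0.0]
width: 0.0228
```

>>> {"fn": "move_arm", "kwargs": {"rows": [[[0.2, -3.7, 0], 0, 10], [[0.2, -3.7, 0], 0, 10], [[0.2, -3.7, 0], 0, 10], [[0.2, -3.7, 0], 0, 10], [[0.2, -3.7, 0], 0, 10], [[0.2, -3.7, 0], 0, 10], [[0.2, -3.7, 0], 0, 10], [[0.2, -3.7, 0], 0, 10]]}}

```text
clock: 17.53
position: [0.5867, 0.1219, 0.0689]
ee_rot: [0.706, -0.063, 0.702, 0.075]
contact_force: [-2.2, 11.3, 0.2]
width: 0.0223
```

Run:
```python
from h import *
st()
```

```text
t 17.53 pos [0.5867 0.1219 0.0689] F [-2.2 11.3  0.2] M [1.44 0.28 0.1 ] w 0.0223
[[ 0.0039 -0.1949  0.9808]
 [ 0.018   0.9807  0.1948]
 [-0.9998  0.0169  0.0074]]
```

>>> {"fn": "move_arm", "kwargs": {"rows": [[[0, 4, 0], 0, 10], [[0, 12, 0], 0, 10], [[0, 22, 0], 0, 10], [[-10, 30, 0], 0, 10], [[-30, 30, 0], 0, 10], [[-55, 30, 0], 0, 10], [[-62, 30, 0], 0, 10], [[-62, 30, 0], 0, 10]]}}

```text
clock: 18.2
position: [0.5826, 0.1508, 0.1343]
ee_rot: [0.708, -0.063, 0.699, 0.076]
contact_force: [-0.3, 0.0, -3.1]
width: 0.023
```

Run:
```python
from h import *
st()
plan([.4284,.1022,.12],1.75)
```

```text
t 18.2 pos [0.5826 0.1508 0.1343] F [-0.3  0.  -3.1] M [ 0.02  0.05 -0.01] w 0.023
[[ 0.0103 -0.1956  0.9806]
 [ 0.0185  0.9806  0.1954]
 [-0.9998  0.0162  0.0137]]
shift mm [  11.8  -17.7 -160.9] turn 0.166 yaw now 11.27
```

>>> {"fn": "move_arm", "kwargs": {"rows": [[[0, -3, -35], 0.05, 10], [[0, -6, -70], 0.1, 10], [[0, -10, -105], 0.15, 10], [[0, -14, -140], 0.166, 10], [[5, -17.7, -160], 0.166, 10], [[12, -17.7, -161], 0.166, 10], [[12, -17.7, -161], 0.166, 10], [[12, -17.7, -161], 0.166, 10]]}}

```text
clock: 18.87
position: [0.4286, 0.1022, 0.1194]
ee_rot: [0.711, -0.004, 0.703, 0.017]
contact_force: [-0.4, -0.0, -2.6]
width: 0.0227
```

```bash
python3 look.py r
python3 - <<'E'
from h import *
plan([.4284,.1022,.0445],1.75)
E
```

```text
t 18.87 pos [0.4286 0.1022 0.1194] F [-0.4 -0.  -2.6] M [-0.07 -0.02  0.01] w 0.0227
[[ 0.0103 -0.0305  0.9995]
 [ 0.0186  0.9994  0.0303]
 [-0.9998  0.0183  0.0109]]
yaw 1.736289203272373
[0.4286 0.1022 0.1194]
[0.4295 0.1023 0.1197]
shift mm [75.4 -1.5 -2.3] turn 0.0 yaw now 1.76
```

View pics/r_wrist.png

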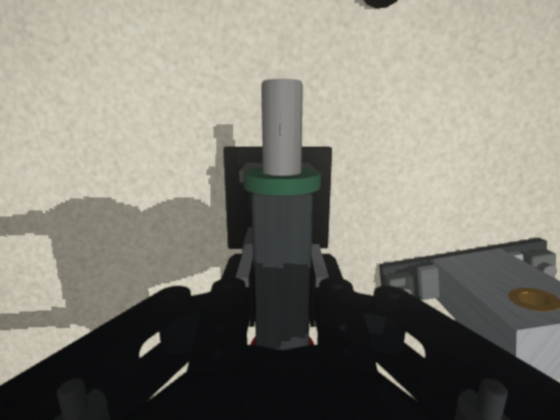

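>>> {"fn": "move_arm", "kwargs": {"rows": [[[20, -0.5, -1.5], 0, 10], [[40, -1, -1.5], 0, 10], [[55, -1.2, -2], 0, 10], [[64, -1.4, -2], 0, 10], [[69, -1.5, -2.2], 0, 10], [[72, -1.5, -2.3], 0, 10], [[73, -1.5, -2.3], 0, 10], [[74, -1.5, -2.3], 0, 10]]}}

```text
clock: 19.63
position: [0.4293, 0.1024, 0.0462]
ee_rot: [0.712, -0.004, 0.702, 0.017]
contact_force: [0.4, 0.3, -1.2]
width: 0.0224
```

```bash
python3 look.py r2
python3 - <<'E'
from h import *
plan([.4284,.1022,.043],1.75)
E
```

```text
t 19.63 pos [0.4293 0.1024 0.0462] F [ 0.4  0.3 -1.2] M [-0.04 -0.   -0.01] w 0.0224
[[ 0.0127 -0.031   0.9994]
 [ 0.0188  0.9994  0.0308]
 [-0.9997  0.0184  0.0133]]
yaw 1.7639365719819846
[0.4293 0.1024 0.0462]
[0.4291 0.1023 0.0462]
shift mm [ 3.3 -0.1 -0.7] turn 0.0 yaw now 1.76
```

View pics/r2_wrist.png

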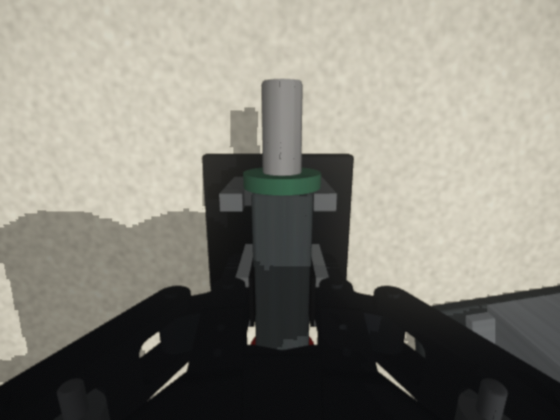

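Handle sits in the slot (forks at cols 231 and 325 either side of the handle 252–312). Lower the last millimetres.

>>> {"fn": "move_arm", "kwargs": {"rows": [[[1, 0, -0.5], 0, 10], [[2, 0, -0.5], 0, 10], [[3, 0, -0.5], 0, 10], [[4, 0, -0.5], 0, 10], [[4.5, 0, -0.5], 0, 10]]}}

```text
clock: 20.15
position: [0.4289, 0.1024, 0.043]
ee_rot: [0.712, -0.004, 0.702, 0.017]
contact_force: [-3.1, 0.5, 16.4]
width: 0.023
```

Run:
```python
from h import *
st()
```

```text
t 20.15 pos [0.4289 0.1024 0.043 ] F [-3.1  0.5 16.4] M [-0.36  0.68 -0.05] w 0.023
[[ 0.0134 -0.031   0.9994]
 [ 0.0188  0.9994  0.0307]
 [-0.9997  0.0184  0.014 ]]
```

>>> {"fn": "move_arm", "kwargs": {"rows": [[[0, 0, 0], 0, 10], [[0, 0, 0], 0, 24], [[0, 0, 0], 0, 30], [[0, 0, 0], 0, 40], [[0, 0, 0], 0, 50], [[0, 0, 0], 0, 60], [[0, 0, 0], 0, 60], [[0, 0, 0], 0, 60]]}}

```text
clock: 20.82
position: [0.4288, 0.1024, 0.043]
ee_rot: [0.712, -0.004, 0.702, 0.017]
contact_force: [-0.8, -0.3, -0.0]
width: 0.0598
```

```bash
python3 look.py s
```

```text
t 20.82 pos [0.4288 0.1024 0.043 ] F [-0.8 -0.3 -0. ] M [ 0.01 -0.01 -0.03] w 0.0598
[[ 0.0133 -0.031   0.9994]
 [ 0.0188  0.9994  0.0307]
 [-0.9997  0.0184  0.0139]]
yaw 1.759899768282028
[0.4288 0.1024 0.043 ]
[0.4288 0.1024 0.043 ]
```

View pics/s_wrist.png

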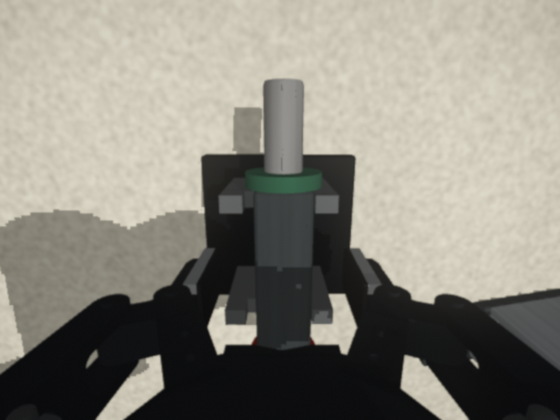

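The gauge lies in both forks and the fingers are clear of it. Retreating upward.

>>> {"fn": "move_arm", "kwargs": {"rows": [[[-10, 0, 0], 0, 70], [[-35, 0, 0], 0, 80], [[-70, 0, 0], 0, 85], [[-105, 0, 0], 0, 85], [[-135, 0, 0], 0, 85], [[-150, 0, 0], 0, 85], [[-150, 0, 0], 0, 85]]}}

```text
clock: 21.5
position: [0.4294, 0.0998, 0.1967]
ee_rot: [0.715, -0.004, 0.699, 0.018]
contact_force: [1.0, -0.7, 0.1]
width: 0.0848
```

```bash
python3 look.py v
python3 - <<'E'
from h import *
h=[]
for c in ("side","top"):
    a=viewer.get_image(c)[...,::-1]; cv2.imwrite(f"pics/v_{c}.png",a)
a=cv2.imread("pics/v_wrist.png");b=cv2.imread("pics/v_side.png");c=np.hstack([a[60:300,200:460],b[150:390,160:420]]);cv2.imwrite("pics/v_all.png",cv2.resize(c,(800,370)))
E
```

```text
t 21.5 pos [0.4294 0.0998 0.1967] F [ 1.  -0.7  0.1] M [ 0.01 -0.04  0.03] w 0.0848
[[ 0.0219 -0.0311  0.9993]
 [ 0.0193  0.9993  0.0307]
 [-0.9996  0.0186  0.0225]]
yaw 1.7573051250992604
[0.4294 0.0998 0.1967]
[0.428  0.0997 0.1945]
```

View pics/v_all.png

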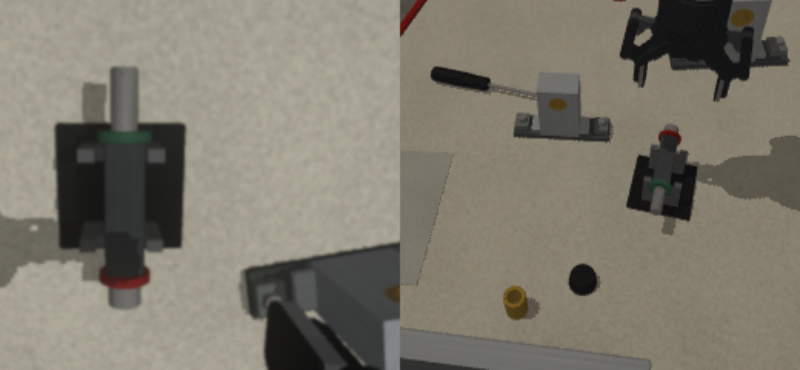

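```bash
python3 -c "
from rig import manip
print(manip.get_state()['clock'], manip.sign_off())"
```

```text
the job is handed in; nothing more can be done
21.7 None
```

The bore check on the smaller fixture is done and handed in at 21.7 s of the 72 s allowed; I got no verdict back.

- **Go end:** it slid into the −y mouth with no resistance. The green collar then stopped firmly against the face and did not move at about 9.5 N.
- **No-go end:** I pressed it on the +y mouth of the same bore, where contact came at the position predicted from the go insertion. At about 9–12 N for roughly 2 s it did not enter. My hand hid this mouth from the side camera, so I lined it up by calculation, not by eye. The gripper's tilt drifted from about −0.8° to +1° during the press.
- **Gauge back in the rest:** it pressed on the slot floors at about 16 N before I let go. Final pictures show it lying in both forks with the gripper clear above it.
- **Loose parts:** nothing touched them during the job. The last pictures show the bushing, foot and screwdriver where they were. The knob was out of the cropped view I checked at the end.

The highest force I read on the block was about 12 N. The camera estimate of where the face lay differed from the contact position by 1–2 mm along the bore, and I trusted the contact.

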